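Run a fingertip along the organiser and lay its lids shut

TASK

Run your fingertips lightly along the row of flip lids on the rhinestone organiser, starting at the end where the first lid is hinged and moving the way the lids lean, so that each lid is pushed fully shut in turn, one after another. Do not press hard, do not lift or drag the organiser, and leave the pots, bottles, brush and buffer around it where they are.

Things in the scene. Friction and masses are not known exactly. Their poses are not given: they have to be found in the camera images.
- case: Loose flat black organiser, about 0.7 kg, 216 x 60 x 31 mm high, on the table. Origin under its centre, x along the row of four white flip lids from lid 1 to lid 4; any yaw. A fixed flat ledge, 31 mm high, closes each end: 29 mm long at the -x end, 17 mm at the +x end. Between a shut lid and the next hinge is a 4 mm gap.
- row_start (a point): Point on the flat ledge at the case's -x end (case x = -92 mm, 31 mm above the table), just before lid 1's hinge. A fingertip passing from here to row_end, level with or just above the shut lids' tops (31 mm above the table), lays each lid down in turn; the other way it would catch their free edges.
- row_end (a point): Point on the flat ledge at the case's +x end (case x = +100 mm, 31 mm above the table), just past lid 4's free edge.
- lid1 (a joint): Lid 1: white plate 38 mm long (along case x), 56 wide, 3 thick, hinged along its -x edge at case x = -78 mm, z = 28 mm (its underside). Angle in rad: 0 = shut, top 31 mm above the table; grows as it stands up, leaning to +x (starts 0.6 to 1.1, free edge up to 65 mm above the table; stop at 1.4). Lightly stiff: stays where left, shuts with 0.2 N at the free edge, more near the hinge.
- lid2 (a joint): Lid 2: white plate 38 mm long (along case x), 56 wide, 3 thick, hinged along its -x edge at case x = -36 mm, z = 28 mm (its underside). Angle in rad: 0 = shut, top 31 mm above the table; grows as it stands up, leaning to +x (starts 0.6 to 1.1, free edge up to 65 mm above the table; stop at 1.4). Lightly stiff: stays where left, shuts with 0.2 N at the free edge, more near the hinge.
- lid3 (a joint): Lid 3: white plate 38 mm long (along case x), 56 wide, 3 thick, hinged along its -x edge at case x = 6 mm, z = 28 mm (its underside). Angle in rad: 0 = shut, top 31 mm above the table; grows as it stands up, leaning to +x (starts 0.6 to 1.1, free edge up to 65 mm above the table; stop at 1.4). Lightly stiff: stays where left, shuts with 0.2 N at the free edge, more near the hinge.
- lid4 (a joint): Lid 4: white plate 38 mm long (along case x), 56 wide, 3 thick, hinged along its -x edge at case x = 48 mm, z = 28 mm (its underside). Angle in rad: 0 = shut, top 31 mm above the table; grows as it stands up, leaning to +x (starts 0.6 to 1.1, free edge up to 65 mm above the table; stop at 1.4). Lightly stiff: stays where left, shuts with 0.2 N at the free edge, more near the hinge.
- pot1: Loose gel pot, 38 mm across, 26 mm high, white, beside the case; bystander. Origin under its centre.
- pot2: Loose gel pot, 38 mm across, 26 mm high, black, beside the case; bystander. Origin under its centre.
- pot3: Loose gel pot, 46 mm across, 30 mm high, white, beside the case; bystander. Origin under its centre.
- polish1: Loose polish bottle, 28 mm across, 75 mm high, to the robot's left; bystander. Origin under its centre.
- polish2: Loose polish bottle, 28 mm across, 75 mm high, to the robot's right; bystander. Origin under its centre.
- brush: Loose brush, 150 mm long, lying to the robot's left; bystander.
- buffer: Loose nail buffer block, 95 x 28 x 25 mm, lying to the robot's right; bystander. Origin under its centre.

How it is judged (in metres and radians):
On the way, in this order (a step that is already met when the one before it is completed fails the run):
1. lid 1 is shut by the fingers while the lids after it still stand open (value of joint lid1 below 0.08 rad and value of joint each of lid2, lid3, lid4 above 0.08 rad and contact force between the fingers and case above 0.05 N), for 0.02 s.
2. lid 2 is shut by the fingers while the lids after it still stand open (value of joint lid2 below 0.08 rad and value of joint each of lid3, lid4 above 0.08 rad and contact force between the fingers and case above 0.05 N), for 0.02 s.
3. lid 3 is shut by the fingers while the lids after it still stand open (value of joint lid3 below 0.08 rad and value of joint lid4 above 0.08 rad and contact force between the fingers and case above 0.05 N), for 0.02 s.
4. lid 4 is shut by the fingers while the lids after it still stand open (value of joint lid4 below 0.08 rad and contact force between the fingers and case above 0.05 N), for 0.02 s.
At the end, for the whole second after the job is handed in: All four lids are shut within 0.08 rad (free edges within 3 mm of flush), and the case stands flat and at rest within 30 mm of where it began (value of joint each of lid1, lid2, lid3, lid4 below 0.08 rad and distance of case from where it was at the start of the episode below 0.03 m and angle between case's own z axis and vertical below 0.05 rad and linear speed of case below 0.01 m/s); the robot touches nothing.
It fails at once if the fingers press on the case or its lids with more than 40 N (contact force between the fingers and case above 40 N).
It fails at once if the case is lifted by more than 10 mm or dragged more than 30 mm (height (world z) of case above 0.01 m or distance of case from where it was at the start of the episode above 0.03 m).
It fails at once if a pot, bottle, the brush or the buffer is moved by more than 25 mm (distance of any of pot1, pot2, pot3, polish1, polish2, brush, buffer from where it was at the start of the episode above 0.025 m).
It also fails if it takes over 42 s, if anything falls off the work surface, if the arm or the gripper's body presses on something with over 40 N, if the wrist force passes 120 N, or if a joint passes its speed limit or range.

ROBOT

A 6-joint arm with a two-finger parallel gripper is mounted at the origin on the work surface. World frame = base frame: x ahead of the robot, y to its left, z up, the work surface at z = 0. Lengths are in m, angles in degrees, forces in N, time in s.
With the tool pointing down it reaches from about 0.4 to 0.825 m from the base axis. Payload 7 kg.
Tool frame: the origin (TCP) lies midway between the tips of the shut fingers; the grasp point (between the pads) lies 19 mm behind it; z points along the fingers, y is the line along which they close (so a half turn about z gives the same grasp; the last joint's range is limited). The gripper opens to 88 mm and grips with 3 to 60 N. Pads are 19 mm wide; open, the fingers measure 130 mm over their backs; the gripper's body (78 mm by 193 mm) begins 47 mm behind the grasp point.
Start: joints at [85.376, 20.546, 0.682, 0, -70.136, -16.507], TCP at [0.243, 0.63, 0.227] pointing down, gripper open.
Joint ranges: [-176.03, 176.03], [-82.01, 121.73], [-58.28, 71.71], [-173.87, 95.51], [-174.79, -0.11], [-173.66, 173.66]. Speed limits (degrees/s): [136.94, 136.94, 172.46, 180, 180, 180].

INTERFACE

Orientations are given as [roll, pitch, yaw] about the fixed x, y, z axes, in that order (R = Rz(yaw) Ry(pitch) Rx(roll)).
In Python, from plant import * gives the robot as it stands.
- The arm moves only by the tool move_arm, never from a script. Its argument "commands" is a list of rows, each a list of 7 numbers: the shift along the world's x, y, z in mm, then the turn, a rotation vector about the world's x, y, z in degrees, then the opening in per cent of the stroke, from 0 (shut) to 100 (fully open). In form: [[x, y, z, rx, ry, rz, fingers], ...]. A call has 1 to 20 rows; each row shifts and turns the commanded pose from where the row before left it; what a row does not reach is not made up. A row lasts 1/10 s, in which the tool goes at most 50 mm and 8.59 degrees, less where a joint would pass 70% of its speed; a pose out of reach is approached as far as the arm can. A call with a gripper value outside its range is refused whole. The fingers move at their own pace and stop on an object; "squeeze" is the grip in N (left out, the last holds). Time passes only in rows, so rows that do not move let the fingers close. It gives the time, the measured TCP pose, the force and the opening at its end, in the units of the state.
- get_state(): the state, without advancing time (a new reading comes with each control period).
- capture(name): name is "scene" or "top"; returns a dict with "frame" (420x560x3 uint8, blue, green, red), "camera_matrix" (3x3 intrinsics, pixels), "world_to_cam" (4x4, takes a point from world to camera coordinates). Camera axes: x right, y up, looking along -z (the intrinsics and any distortion apply to the point x, -y, -z); pixel columns grow to the right and rows downward; lengths in m; the calibration is good to about 2 mm. A picture is of the moment at which its call begins. There is no depth.
- close_job(): hands the job in, once; it reports no verdict.
The state is a dict: "time_s": time; "joints": joint angles; "qd": joint speeds; "joint_torque": joint torques, N m; "tcp_pos": TCP position; "eef_rot": TCP orientation; "contact_force": force on the tool from outside, world axes, zero at the start; "moment": the same for the moment, N m; "gripper_width": finger opening in m.
Only numpy, scipy, OpenCV 4.12 (cv2) and the standard library are available. Lean on these libraries where they do the work, as an engineer would, in place of code of your own. Each camera call takes 0.05 s, during which the arm holds its last target. There are 200 camera calls.

## Working session

There is one attempt and no reset: what is moved stays moved. The work goes in short steps, Python scripts to look and compute and a tool call to move; the robot and the scene stay as the last step left them, time stands still between calls to the robot, and variables do not carry over. Pictures are saved under pics/ and viewed, on a budget of 10 in all, crops included, one or two more only if the job needs it, and the job is handed in when it is done.

Besides the shell and the picture viewer there is one more tool, called after "Call:" in YAML: its name, and indented under it one key for each argument. move_arm: Moves the arm, as the interface text tells. Its arguments: {"type":"object","properties":{"commands":{"type":"array"},"squeeze":{"type":"number"}},"required":["commands"]}

```bash
mkdir -p pics; ls; python3 - <<'E'
from plant import *
import cv2,numpy as np,pickle
d={}
for n in("top","scene"):
    c=capture(n);d[n]=c;cv2.imwrite(f"pics/{n}0.png",c["frame"])
    print(n,c["camera_matrix"],c["world_to_cam"],[k for k in c])
pickle.dump(d,open("c0.pkl","wb"))
print(get_state())
E
```

```text
pics
top [[483.46531189   0.         273.76797388]
 [  0.         483.46531189 214.21320208]
 [  0.           0.           1.        ]] [[ 0.0171119  -0.99978022  0.01211194 -0.03138796]
 [ 0.98237494  0.01906666  0.18594608 -0.53061554]
 [-0.18613614  0.00871658  0.9824853  -1.11426805]
 [ 0.          0.          0.          1.        ]] ['frame', 'camera_matrix', 'world_to_cam']
scene [[420.45109399   0.         276.49363051]
 [  0.         420.45109399 213.6860885 ]
 [  0.           0.           1.        ]] [[-0.42857992  0.90342816  0.01169618  0.24066721]
 [-0.64373382 -0.31441517  0.69767462  0.30930802]
 [ 0.63397636  0.29148011  0.71631929 -1.28561926]
 [ 0.          0.          0.          1.        ]] ['frame', 'camera_matrix', 'world_to_cam']
{'time_s': 0.1, 'joints': array([ 8.53783986e+01,  2.05873415e+01,  6.40035891e-01, -1.72126096e-02,
       -7.01361680e+01, -1.65066826e+01]), 'qd': array([ 0.02568324, -0.10149304,  0.08449916,  0.05113566,  0.09756634,
       -0.0261129 ]), 'joint_torque': array([-9.48282577e-04, -5.84162843e+01,  2.93753046e+01,  7.01555818e+00,
        1.01551219e-02, -5.43143301e-05]), 'tcp_pos': array([0.24318243, 0.62921172, 0.2257256 ]), 'eef_rot': array([ 1.79915369e+02, -8.20420177e-03, -2.11341384e+01]), 'contact_force': array([0.17022078, 0.12556912, 0.75879857]), 'moment': array([ 0.01696888, -0.01636859,  0.01184359]), 'gripper_width': 0.08760120437073622}
```

View pics/top0.png

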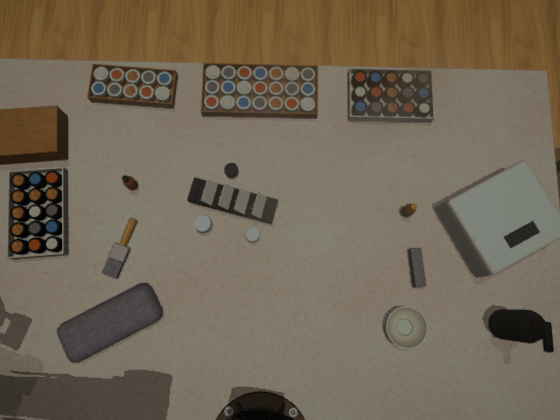

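View pics/scene0.png

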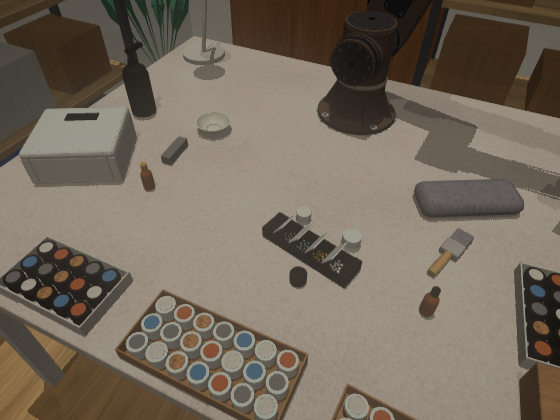

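The top view shows the case at px (189..277, 178..222), with pots at (231,170), (203,224) and (252,235). I'll zoom in to find out which way the lids lean.

```bash
python3 - <<'E'
import cv2,pickle,numpy as np
d=pickle.load(open("c0.pkl","rb"))
a=cv2.resize(d["top"]["frame"][160:250,180:290],None,fx=7,fy=7,interpolation=cv2.INTER_CUBIC)[:300*2]
b=cv2.resize(d["scene"]["frame"][200:295,255:370],None,fx=6,fy=6,interpolation=cv2.INTER_CUBIC)
a=cv2.convertScaleAbs(a,alpha=1.6,beta=20)
cv2.imwrite("pics/a.png",a[:600]);cv2.imwrite("pics/b.png",b)
E
```

```text
(no output)
```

View pics/a.png

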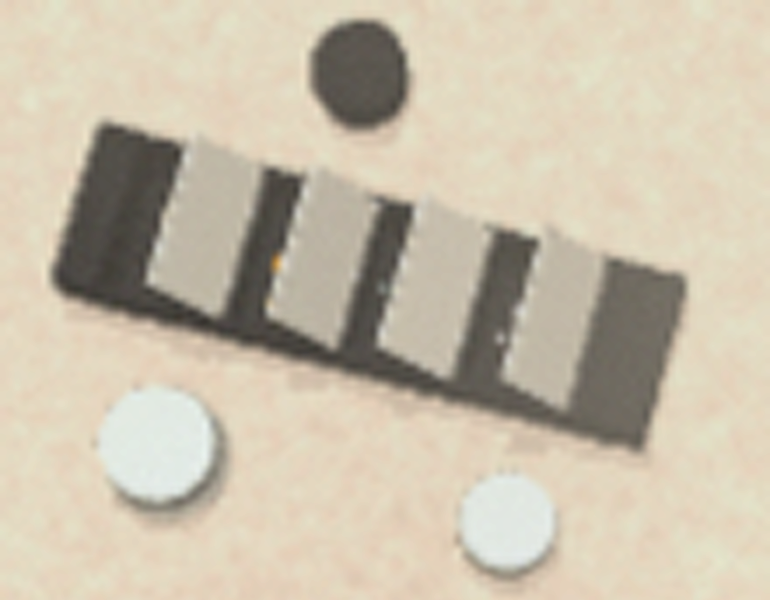

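View pics/b.png

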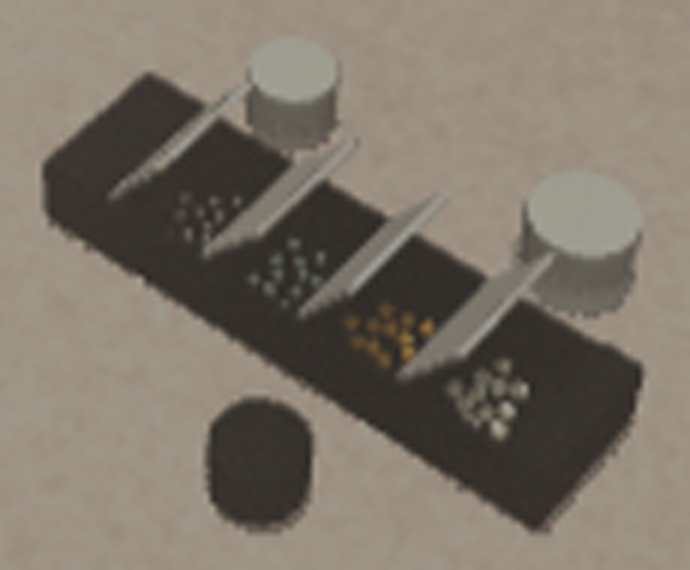

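The first lid is at the image-right end of the top view (wide plain ledge), and the lids lean to image-left (world +y). Next I'll compute the geometry.

```bash
cat > h.py <<'E'
import numpy as np,cv2,pickle
from scipy.optimize import least_squares
d=pickle.load(open("c0.pkl","rb"))
def proj(n,P):
    c=d[n];W=c["world_to_cam"];q=np.atleast_2d(P)@W[:3,:3].T+W[:3,3]
    q=q*[1,-1,-1];q=q@c["camera_matrix"].T;return q[:,:2]/q[:,2:]
def back(n,uv,z):
    c=d[n];W=c["world_to_cam"];r=np.linalg.inv(c["camera_matrix"])@[uv[0],uv[1],1];r=W[:3,:3].T@(r*[1,-1,-1])
    o=-W[:3,:3].T@W[:3,3];return o+r*(z-o[2])/r[2]
E
python3 - <<'E'
from h import *
for n in d:
    W=d[n]["world_to_cam"];print(n,-W[:3,:3].T@W[:3,3])
T=lambda u,v:np.array([180+(u+.5)/7-.5,160+(v+.5)/7-.5])
S=lambda u,v:np.array([255+(u+.5)/6-.5,200+(v+.5)/6-.5])
for z in(0,.031):print(z,[back("top",T(*p),z)[:2].round(4) for p in((100,122),(687,280),(645,448),(57,283))])
# fit pose to top-rim corners in scene and top
L=[(108,30),(-108,30),(-108,-30),(108,-30)]
# case +x = image-left in top (world +y); case +y = left of +x -> towards world -x
obs=[("top",T(57,283),(108,30,0)),("top",T(645,448),(-108,30,0)),("top",T(687,280),(-108,-30,31)),("top",T(100,122),(108,-30,31)),
("scene",S(45,165),(-108,-30,31)),("scene",S(150,73),(-108,30,31)),("scene",S(642,368),(108,30,31)),("scene",S(540,530),(108,-30,0)),("scene",S(47,218),(-108,-30,0))]
def P(p,l):
    c,s=np.cos(p[2]),np.sin(p[2]);l=np.array(l)/1000;return np.array([p[0]+c*l[0]-s*l[1],p[1]+s*l[0]+c*l[1],l[2]])
def f(p):
    out=[]
    for n,uv,l in obs: out+=list(proj(n,P(p,l))[0]-uv)
    return out
# try bottom vs top for near edge in the top view
best=None
for z in(0,31):
    obs[0]=("top",obs[0][1],(108,30,z));obs[1]=("top",obs[1][1],(-108,30,z))
    r=least_squares(f,[.56,.06,1.3],loss="soft_l1");print(z,r.cost,r.x,np.degrees(r.x[2]),np.round(r.fun.reshape(-1,2),1).tolist())
    if best is None or r.cost<best.cost:best=r
p=best.x
for l in((-92,0,31),(100,0,31)):print(P(p,l))
for nm,uv,h in(("pot2",T(360,72),.026),("pot3",T(158,443),.030),("pot1",T(507,520),.026)):
    b=back("top",uv,h)[:2]-p[:2];c,s=np.cos(p[2]),np.sin(p[2]);print(nm,"in case frame mm",(1000*np.array([c*b[0]+s*b[1],-s*b[0]+c*b[1]])).round())
# lid free-edge angle from top view: left edge midpoints
for i,m in enumerate([((550,232),(505,380)),((425,195),(382,345)),((312,170),(270,318)),((195,140),(148,288))]):
    h=-78+42*i
    uv=(T(*m[0])+T(*m[1]))/2
    g=lambda a:np.linalg.norm(proj("top",P(p,(h+38*np.cos(a),0,28+38*np.sin(a)))) -uv)
    A=np.linspace(0,1.4,141);e=[g(a) for a in A];print("lid",i+1,A[np.argmin(e)],min(e))
E
```

```text
top [ 0.31439496 -0.0115514   1.19379802]
scene [1.11730938 0.25455804 0.70230264]
0 [array([0.633 , 0.1829]), array([ 0.5784, -0.0315]), array([ 0.5166, -0.0174]), array([0.5728, 0.1955])]
0.031 [array([0.6247, 0.1778]), array([ 0.5716, -0.031 ]), array([ 0.5114, -0.0173]), array([0.5661, 0.1901])]
0 3.3784670891966915 [0.56995215 0.08165658 1.32319087] 75.81325212677437 [[0.6, 2.1], [-0.7, 0.9], [-0.2, -0.4], [-0.5, -0.3], [-0.3, -0.4], [-0.2, -0.2], [0.7, 0.0], [-0.6, 0.9], [-0.5, 0.2]]
31 2.2240440983075866 [0.56885781 0.08112961 1.32328402] 75.81858968652708 [[-1.3, -0.1], [-0.4, -0.8], [-0.0, 0.0], [-0.3, 0.1], [-0.3, -0.8], [-0.2, -0.6], [0.6, -0.5], [-0.7, 0.4], [-0.4, -0.2]]
[ 0.54631847 -0.00806668  0.031     ]
[0.5933571 0.1780821 0.031    ]
pot2 in case frame mm [ 25. -74.]
pot3 in case frame mm [55. 74.]
pot1 in case frame mm [-70.  68.]
lid 1 1.05 0.16238803592063503
lid 2 0.97 0.653499802049315
lid 3 1.04 0.048007329400151906
lid 4 1.02 0.2917283700077526
```

Call:
move_arm:
  commands:
    - [16.7,-36,0,0,0,-4.62,0]
    - [16.7,-36,0,0,0,-4.62,0]
    - [16.7,-36,0,0,0,-4.62,0]
    - [16.7,-36,0,0,0,-4.62,0]
    - [16.7,-36,0,0,0,-4.62,0]
    - [16.7,-36,0,0,0,-4.62,0]
    - [16.7,-36,0,0,0,-4.62,0]
    - [16.7,-36,0,0,0,-4.62,0]
    - [16.7,-36,0,0,0,-4.62,0]
    - [16.7,-36,0,0,0,-4.62,0]
    - [16.7,-36,0,0,0,-4.62,0]
    - [16.7,-36,0,0,0,-4.62,0]
    - [16.7,-36,0,0,0,-4.62,0]
    - [16.7,-36,0,0,0,-4.62,0]
    - [16.7,-36,0,0,0,-4.62,0]
    - [16.7,-36,0,0,0,-4.62,0]
    - [16.7,-36,0,0,0,-4.62,0]
    - [16.7,-36,0,0,0,-4.62,0]
    - [0,0,0,0,0,0,0]
    - [0,0,0,0,0,0,0]
  squeeze: 10

```text
time_s: 2.1
tcp_pos: [0.5437, -0.0194, 0.2259]
eef_rot: [179.9, -0.0, -104.4]
contact_force: [0.4, 0.7, 0.1]
gripper_width: 0.0005
```

Call:
move_arm:
  commands:
    - [0,0,-10,0,0,0,0]
    - [0,0,-15,0,0,0,0]
    - [0,0,-15,0,0,0,0]
    - [0,0,-15,0,0,0,0]
    - [0,0,-15,0,0,0,0]
    - [0,0,-15,0,0,0,0]
    - [0,0,-15,0,0,0,0]
    - [0,0,-15,0,0,0,0]
    - [0,0,-15,0,0,0,0]
    - [0,0,-15,0,0,0,0]
    - [0,0,-15,0,0,0,0]
    - [0,0,-10,0,0,0,0]
    - [0,0,-5,0,0,0,0]
    - [0,0,0,0,0,0,0]
    - [0,0,0,0,0,0,0]

```text
time_s: 3.6
tcp_pos: [0.5442, -0.0181, 0.052]
eef_rot: [-180.0, 0.0, -104.3]
contact_force: [0.1, -0.3, 0.3]
gripper_width: 0.0004
```

```bash
python3 - <<'E'
from plant import *
import cv2,numpy as np
b=capture("scene")["frame"][170:295,245:375];a=capture("top")["frame"][150:250,180:290]
s=get_state();print(s["tcp_pos"],s["contact_force"])
b=cv2.resize(b,(480,460),interpolation=cv2.INTER_CUBIC);cv2.imwrite("pics/c.png",b)
E
```

```text
[ 0.5443756  -0.01823971  0.052214  ] [0.05948007 1.11263543 0.29624115]
```

View pics/c.png

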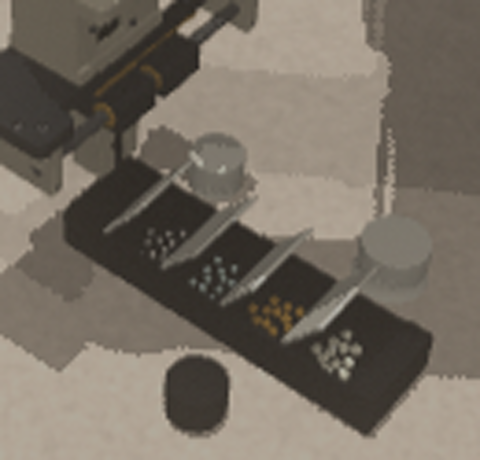

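```bash
python3 - <<'E'
from plant import *
from h import *
print((proj("scene",[[.5443,-.0182,.052],[.5443,-.0182,.1]])-[245,170])*[480/130,460/125])
f=capture("scene")["frame"][160:260,230:330]
g=np.clip((f/255.)**.4*255,0,255).astype(np.uint8)
cv2.imwrite("pics/d.png",cv2.resize(g,(600,600),interpolation=cv2.INTER_CUBIC))
print((proj("scene",[[.5443,-.0182,.052],[.5443,-.0182,.1]])-[230,160])*6)
E
```

```text
[[101.85843676 159.18938653]
 [102.28802944  99.85710706]]
[[255.51995974 319.54791281]
 [256.21804783 222.81050064]]
```

View pics/d.png

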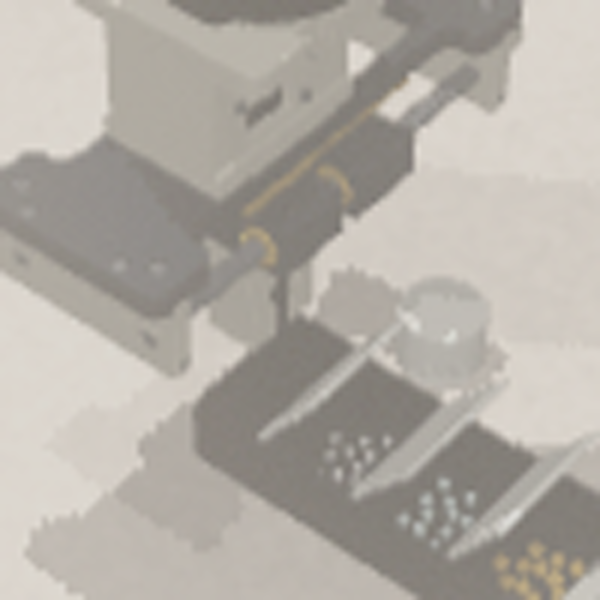

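Call:
move_arm:
  commands:
    - [1.23,4.85,0,0,0,0,0]
    - [1.23,4.85,0,0,0,0,0]
    - [1.23,4.85,0,0,0,0,0]
    - [1.23,4.85,0,0,0,0,0]
    - [1.23,4.85,0,0,0,0,0]
    - [1.23,4.85,0,0,0,0,0]
    - [0.51,2.04,-1.9,0,0,0,0]
    - [0.51,2.04,-1.9,0,0,0,0]
    - [0.51,2.04,-1.9,0,0,0,0]
    - [0.51,2.04,-1.9,0,0,0,0]
    - [0.51,2.04,-1.9,0,0,0,0]
    - [0.51,2.04,-1.9,0,0,0,0]
    - [0.51,2.04,-1.9,0,0,0,0]
    - [0.51,2.04,-1.9,0,0,0,0]
    - [0.51,2.04,-1.9,0,0,0,0]
    - [0.51,2.04,-1.9,0,0,0,0]
    - [0,0,0,0,0,0,0]
    - [0,0,0,0,0,0,0]

```text
time_s: 5.55
tcp_pos: [0.5564, 0.0311, 0.0325]
eef_rot: [180.0, -0.0, -104.3]
contact_force: [-0.1, 0.2, -0.3]
gripper_width: 0.0003
```

Call:
move_arm:
  commands:
    - [0,0,-0.5,0,0,0,0]
    - [0,0,-0.5,0,0,0,0]
    - [0,0,-0.3,0,0,0,0]
    - [0,0,0,0,0,0,0]
    - [0,0,0,0,0,0,0]

```text
time_s: 6.05
tcp_pos: [0.5565, 0.0311, 0.0314]
eef_rot: [-180.0, 0.0, -104.3]
contact_force: [0.2, 0.0, 0.3]
gripper_width: 0.0003
```

```bash
python3 - <<'E'
from plant import *
from h import *
s=get_state();print(s["tcp_pos"],s["contact_force"])
f=capture("scene")["frame"][190:295,245:365]
g=np.clip((f/255.)**.5*255,0,255).astype(np.uint8)
cv2.imwrite("pics/e.png",cv2.resize(g,(600,525),interpolation=cv2.INTER_CUBIC))
E
```

```text
[0.55647833 0.0310737  0.03135825] [0.20193637 0.03089898 0.28440435]
```

View pics/e.png

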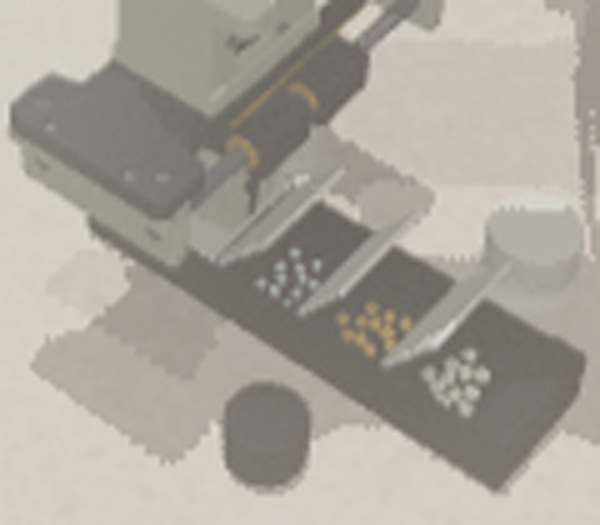

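Lid 1 is flat under the fingers and lids 2–4 still stand. Next is lid 2.

Call:
move_arm:
  commands:
    - [0,0,6,0,0,0,0]
    - [0,0,7,0,0,0,0]
    - [0,0,6,0,0,0,0]
    - [1.25,4.97,0,0,0,0,0]
    - [1.25,4.97,0,0,0,0,0]
    - [1.25,4.97,0,0,0,0,0]
    - [1.25,4.97,0,0,0,0,0]
    - [0.51,2.04,-1.9,0,0,0,0]
    - [0.51,2.04,-1.9,0,0,0,0]
    - [0.51,2.04,-1.9,0,0,0,0]
    - [0.51,2.04,-1.9,0,0,0,0]
    - [0.51,2.04,-1.9,0,0,0,0]
    - [0.51,2.04,-1.9,0,0,0,0]
    - [0.51,2.04,-1.9,0,0,0,0]
    - [0.51,2.04,-1.9,0,0,0,0]
    - [0.51,2.04,-1.9,0,0,0,0]
    - [0.51,2.04,-1.9,0,0,0,0]
    - [0,0,0,0,0,0,0]
    - [0,0,0,0,0,0,0]

```text
time_s: 8.0
tcp_pos: [0.5666, 0.0714, 0.0314]
eef_rot: [-180.0, -0.0, -104.3]
contact_force: [-0.7, -0.2, 1.2]
gripper_width: 0.0007
```

Call:
move_arm:
  commands:
    - [0,0,6,0,0,0,0]
    - [0,0,7,0,0,0,0]
    - [0,0,6,0,0,0,0]
    - [1.3,5.1,0,0,0,0,0]
    - [1.3,5.1,0,0,0,0,0]
    - [1.3,5.1,0,0,0,0,0]
    - [1.3,5.1,0,0,0,0,0]
    - [0.51,2.04,-1.9,0,0,0,0]
    - [0.51,2.04,-1.9,0,0,0,0]
    - [0.51,2.04,-1.9,0,0,0,0]
    - [0.51,2.04,-1.9,0,0,0,0]
    - [0.51,2.04,-1.9,0,0,0,0]
    - [0.51,2.04,-1.9,0,0,0,0]
    - [0.51,2.04,-1.9,0,0,0,0]
    - [0.51,2.04,-1.9,0,0,0,0]
    - [0.51,2.04,-1.9,0,0,0,0]
    - [0.51,2.04,-1.9,0,0,0,0]
    - [0,0,0,0,0,0,0]
    - [0,0,0,0,0,0,0]

```text
time_s: 9.9
tcp_pos: [0.5768, 0.1122, 0.0313]
eef_rot: [-180.0, -0.0, -104.3]
contact_force: [-0.9, -0.2, 1.2]
gripper_width: 0.0005
```

```bash
python3 - <<'E'
from plant import *
from h import *
s=get_state();print(s["tcp_pos"],s["contact_force"])
f=capture("scene")["frame"][190:295,245:365]
g=np.clip((f/255.)**.5*255,0,255).astype(np.uint8)
cv2.imwrite("pics/f.png",cv2.resize(g,(600,525),interpolation=cv2.INTER_CUBIC))
E
```

```text
[0.57681318 0.11215009 0.03131147] [-0.89572695 -0.15112263  1.24585305]
```

View pics/f.png

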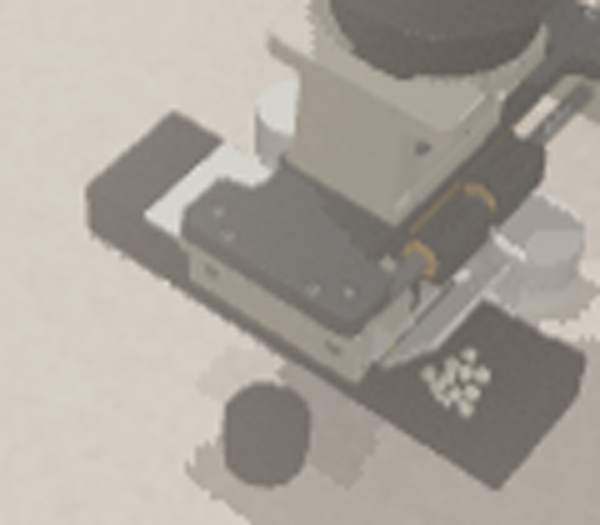

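Lid 1 lies flat, lid 4 still stands and the case hasn't moved. Now lid 4.

Call:
move_arm:
  commands:
    - [0,0,6,0,0,0,0]
    - [0,0,7,0,0,0,0]
    - [0,0,6,0,0,0,0]
    - [1.3,5.1,0,0,0,0,0]
    - [1.3,5.1,0,0,0,0,0]
    - [1.3,5.1,0,0,0,0,0]
    - [1.3,5.1,0,0,0,0,0]
    - [0.51,2.04,-1.9,0,0,0,0]
    - [0.51,2.04,-1.9,0,0,0,0]
    - [0.51,2.04,-1.9,0,0,0,0]
    - [0.51,2.04,-1.9,0,0,0,0]
    - [0.51,2.04,-1.9,0,0,0,0]
    - [0.51,2.04,-1.9,0,0,0,0]
    - [0.51,2.04,-1.9,0,0,0,0]
    - [0.51,2.04,-1.9,0,0,0,0]
    - [0.51,2.04,-1.9,0,0,0,0]
    - [0.51,2.04,-1.9,0,0,0,0]
    - [0,0,0,0,0,0,0]
    - [0,0,0,0,0,0,0]

```text
time_s: 11.85
tcp_pos: [0.5872, 0.1529, 0.0313]
eef_rot: [-180.0, -0.0, -104.3]
contact_force: [-0.4, -2.1, 2.9]
gripper_width: 0.0006
```

Call:
move_arm:
  commands:
    - [0,0,5,0,0,0,0]
    - [0,0,10,0,0,0,0]
    - [0,0,20,0,0,0,0]
    - [0,0,20,0,0,0,0]
    - [0,0,20,0,0,0,0]
    - [0,0,20,0,0,0,0]
    - [0,0,20,0,0,0,0]
    - [0,30,20,0,0,0,0]
    - [0,40,20,0,0,0,0]
    - [0,40,20,0,0,0,0]
    - [0,40,0,0,0,0,0]
    - [0,40,0,0,0,0,0]
    - [0,40,0,0,0,0,0]
    - [0,40,0,0,0,0,0]
    - [0,30,0,0,0,0,0]
    - [0,0,0,0,0,0,0]
    - [0,0,0,0,0,0,0]

```text
time_s: 13.55
tcp_pos: [0.5867, 0.4535, 0.2063]
eef_rot: [180.0, -0.0, -104.2]
contact_force: [-0.8, -0.3, -0.7]
gripper_width: -0.0
```

```bash
python3 - <<'E'
from plant import *
from h import *
s=get_state();print(s["tcp_pos"],s["contact_force"])
f=capture("scene")["frame"][195:295,250:370]
a=capture("top")["frame"][150:250,170:290]
o=np.vstack([cv2.resize(x,(360,300),interpolation=cv2.INTER_CUBIC) for x in(f,a)])
g=np.clip((o/255.)**.6*255,0,255).astype(np.uint8)
cv2.imwrite("pics/g.png",g)
E
```

```text
[0.58667789 0.45354982 0.20632075] [-0.77372122 -0.29802829 -0.70665659]
```

View pics/g.png

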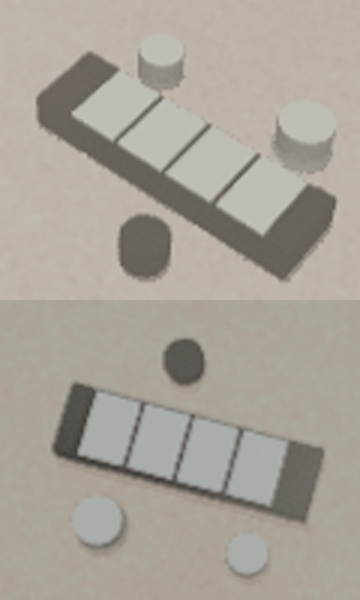

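All four lids lie flush, and the case and pots look unmoved. Handing in.

```bash
python3 -c "
from plant import *
print(close_job())"
```

```text
the job is handed in; nothing more can be done
None
```

I closed all four lids in order, from lid 1 to lid 4, and handed the job in after about 13.7 s of the 42 s allowed. No verdict was reported.

**How it was done:** With the fingers shut, I swept from the lid 1 end towards the lid 4 end. At each lid I came in at about 50 mm, pushed it forward and down to about 31.3 mm above the table, then lifted slightly over to the next. So the path was a gentle wave rather than one level stroke, to keep the sideways push on the case low. The last stroke stopped about 26 mm past lid 4's hinge, short of the `row_end` ledge.

**Last checks:**
- **Lids:** in both camera views all four look flat and evenly gapped.
- **Case and pots:** they look unmoved by eye; I did not re-measure their positions. The bottles, brush and buffer were outside the final crops, but the arm did not go near them.
- **Force:** the readings after each stroke were under about 4 N. After lid 1 the reading was near the noise level (about 0.3 N), so contact there rests on the fingertip height and the picture, not on force.
- **Arm:** it ended clear of everything, about 0.2 m above the table.

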